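# Turn the smoothing tool round and push the moss picture home in the drying rack

## Task

Draw the T-headed smoothing tool out of its carton by the steel end that sticks out, lay it flat on the table and let go, then take it again by its wooden handle. With the tool's head, push the half-inserted moss picture under the wires of the drying rack until it rests against the stop at the back; its glue is wet, so never touch the picture with the gripper or arm. Then draw the tool right out of the rack, lay it flat on the open table, and leave the other things where they are.

Things in the scene. Friction and masses are not known exactly. Their poses are not given: they have to be found in the camera images.
- tool: T-headed smoothing tool, 215 mm long, 180 g, lying flat. Origin on its underside below the handle's middle; +x runs to the head. Wooden handle x -55 to 55, 24 wide, 26 high; steel shank x 55 to 150, 12 wide, 8 to 24 above the underside; steel cross head x 150 to 160, 50 wide, 26 high. At the start the handle is inside the carton and about 100 mm of shank and head sticks out.
- tool_handle (a point): middle of the tool's wooden handle, 13 mm above its underside
- tool_shank (a point): middle of the tool's steel shank, 16 mm above the tool's underside
- tool_head (a point): middle of the flat front face of the tool's cross head (x +160, 13 mm above the underside)
- carton: low brown cardboard carton lying flat, fixed; outside 129 long, 58 wide, 40 high; open at one end only, opening 50 wide, 36 high. Origin on the table at the middle of the open end; +x points straight out of the opening (the way to draw the tool out), so the carton occupies x -129 to 0.
- carton_middle (a point): middle of the inside of the carton, 62 mm in from its open end
- rack: drying rack, fixed: two plywood side rails 40 high, 112 mm clear between, a plywood stop at the back, and a grid of thin steel wires over the top with 40 mm free height below, top at 49 mm. No floor but the table. Open at one end (the mouth). Origin on the table at the middle of the mouth; +x points straight in; rails run x 0 to 190, the stop's face is at x 180.
- picture: small moss picture in a white wooden frame, 90 x 90 mm, 24 high, 250 g, lying flat between the rack's side rails, moss up. Origin under its middle; +x points into the rack (within 3 degrees). At the start its middle is 60 to 95 mm in from the mouth; against the stop it is 135 mm in.
- picture_front (a point): middle of the picture's front edge, the one towards the rack's mouth, 12 mm above the table: the face to push. It is 90 mm in from the mouth when the picture is home.
- tape: roll of clear tape lying flat, 84 mm across, 24 high; bystander, loose
- glue_jar: glue jar, 56 mm across, 75 high; bystander, loose
- cup: white mug, 72 mm across, 80 high; bystander, loose
- notebook: red notebook, 130 x 105 x 20; bystander, loose
- glue_gun: blue glue gun lying on its side, about 220 mm long; bystander, loose
- scissors: scissors lying flat, about 160 mm long; bystander, loose
Mind the look-alikes: they are no part of the job. Leave any turquoise look-alike of the picture alone.

How it is judged:
On the way, in this order (a step that is already met when the one before it is completed fails the run):
1. the tool lies flat on the table, wholly out of the carton, let go (height (world z) of tool below 0.008 m and angle between tool's own z axis and vertical below 0.12 rad and contact force between the fingers and tool below 0.2 N and linear speed of tool below 0.02 m/s and horizontal distance between tool_handle and carton_middle above 0.11 m), for 0.2 s.
2. the tool is gripped by its wooden handle (horizontal distance between the grasp point and tool_handle below 0.055 m and contact force between the fingers and tool above 1 N), for 0.2 s.
3. the picture is against the stop, pushed there by the tool's head with the tool held by its handle (all of step 2 and x of picture_front in the frame of rack above 0.083 m and x of picture in the frame of rack above 0.128 m and height (world z) of picture below 0.006 m and horizontal distance between tool_head and picture_front below 0.03 m), for 0.1 s.
At the end, for the whole second after the job is handed in: The picture lies flat within 7 mm of home against the stop (its middle more than 128 mm, its front edge more than 83 mm in from the rack's mouth), at rest; the tool lies flat on the table (underside within 8 mm of it, tilt under 0.12 rad), its head out of the rack's mouth, let go and at rest (x of picture_front in the frame of rack above 0.083 m and x of picture in the frame of rack above 0.128 m and height (world z) of picture below 0.006 m and linear speed of picture below 0.01 m/s and height (world z) of tool below 0.008 m and angle between tool's own z axis and vertical below 0.12 rad and contact force between the fingers and tool below 0.2 N and linear speed of tool below 0.02 m/s and x of tool_head in the frame of rack below 0 m); the robot touches nothing.
It fails at once if the gripper or arm touches the picture (contact force between any of the fingers, the arm and picture above 0.3 N).
It fails at once if a bystander (tape, jar, mug, notebook, glue gun or scissors) is moved by more than 20 mm (distance of any of tape, glue_jar, cup, notebook, glue_gun, scissors from where it was at the start of the episode above 0.02 m).
It also fails if it takes over 72 s, if anything falls off the work surface, if the arm or the gripper's body presses on something with over 40 N, if the wrist force passes 120 N, or if a joint passes its speed limit or range.

## Robot

A 6-joint arm with a two-finger parallel gripper is mounted at the origin on the work surface. World frame = base frame: x ahead of the robot, y to its left, z up, the work surface at z = 0. Lengths are in m, angles in rad, forces in N, time in s.
With the tool pointing down it reaches from about 0.35 to 0.975 m from the base axis. Payload 4.9 kg.
Tool frame: the origin (TCP) lies at the centre of the arm's flange, where the gripper is bolted on; the fingertips stand 173 mm ahead of it and the grasp point (between the pads) lies 155 mm ahead of it (ctrl.finger_overhang is the distance from the TCP to the fingertips, in m); z points along the fingers, y is the direction in which the jaws open and shut (so a half turn about z gives the same grasp; the last joint's range is limited). The gripper opens to 85 mm and grips with 20 to 120 N. Pads are 22 mm wide; open, the fingers measure 114 mm over their backs; the gripper's body (76 mm by 85 mm) begins 54 mm behind the grasp point. The pads swing forward as they close: fully open they stand 13 mm farther back than shut.
Start: joints at [-1.412, 0.053, 1.613, -0, 1.476, -0.119], TCP at [0.171, -0.601, 0.405] pointing down, gripper open.
Joint ranges: [-3.01, 3.01], [-1.01, 2.22], [0.06, 2.58], [-1.02, 4.17], [0.09, 2.62], [-3.14, 3.14]. Speed limits (rad/s): [2.57, 2.57, 3.14, 3.14, 3.14, 3.14].

## Interface

Orientations are given as a rotation vector (axis times angle).
In Python, from station import ctrl, eyes, spotter gives the robot as it stands.
- The arm moves only by the shell command python3 -m crank 'ROWS' [FORCE]. ROWS is JSON, a list of rows, each a list of 7 numbers: the turn, a rotation vector about the tool's x, y, z in rad, then the shift along the tool's x, y, z in mm, then the closure, from -1 (fully open) to 1 (shut). A call has 1 to 8 rows; each row shifts and turns the pose as measured when the row begins, along the tool's axes as they then stand; what a row does not reach is not made up. A row lasts 1/12 s, in which the tool goes at most 41.7 mm and 7.16 degrees, less where a joint would pass 70% of its speed; a pose out of reach is approached as far as the arm can. A call is refused whole if a number of a shift passes 41.7 or a number of a turn 0.125, either way. A call with a gripper value outside its range is refused whole. The fingers move at their own pace and stop on an object; FORCE is the grip in N (left out, the last holds). Time passes only in rows, so rows that do not move let the fingers close. It gives the time, the measured TCP pose, the force and the opening at its end, in the units of the state.
- ctrl.get_obs(): the state, without advancing time (a new reading comes with each control period).
- eyes.get_image(name): name is "scene" or "top" or "wrist"; returns a dict with "image" (400x640x3 uint8, red, green, blue), "vertical_fov" (degrees; the focal length in pixels is half the picture's height over the tangent of half this angle, whatever the lens; pixels are square), "cx", "cy" (the principal point, pixels), "rvec" (rotation vector, rad) and "tvec" (3), from world to camera coordinates, as OpenCV has them; the wrist camera has in their place "mount" (4x4, takes a point from camera to tool coordinates, whose origin is the TCP and whose axes are the flange's). Camera axes: x right, y down, z forward; pixel columns grow to the right and rows downward; lengths in m; the calibration is good to about 2 mm. A picture is of the moment at which its call begins: read the wrist's pose just before it. There is no depth.
- ctrl.finish_job(): hands the job in, once; it reports no verdict.
Trained networks look in a picture, given as the dict that the camera call returned (one of the last four; its "shot" number tells which), for a name from the list of things; names that differ only in an ending like _2 or _b are one class to them, and where a whole thing is asked for, a point or a joint stands for the part that bears it (a point fixed in the world has none). Each returns a list of dicts, best first, with "confidence" (0 to 1); they miss things now and then, are a little off and sometimes report something else, mostly with a low value. They report only what shows in the picture. A call takes as long as a camera call. They do not tell look-alikes from the thing itself.
- spotter.look_for(query, picture): "centre" ([x, y, z] in m, in world coordinates, good to about 4 mm: the middle of the surface that is visible of it).
- spotter.outline_of(query, picture): "region" (400x640 bool, what is visible of it).
- spotter.mark_of(query, picture): "centre" ([x, y, z] in m, in world coordinates, good to about 4 mm: a listed point, or the origin of a listed thing).
The state is a dict: "t": time; "q": joint angles; "dq": joint speeds; "effort": joint torques, N m; "tool_pos": TCP position; "tool_rot": TCP orientation; "contact_force": force on the tool from outside, world axes, zero at the start; "wrist_torque": the same for the moment, N m; "opening": finger opening in m.
Only numpy, scipy, OpenCV 4.12 (cv2) and the standard library are available. Lean on these libraries where they do the work, as an engineer would, in place of code of your own. Each camera call takes 0.05 s, during which the arm holds its last target.

## Working session

There is one attempt and no reset: what is moved stays moved. The work goes in short steps, Python scripts to look and compute and a shell command to move; the robot and the scene stay as the last step left them, time stands still between calls to the robot, and variables do not carry over. Pictures are saved under pics/ and viewed, and the job is handed in when it is done.

```bash
ls; mkdir -p pics
python3 - <<'E'
from station import ctrl, eyes, spotter
import cv2
o=ctrl.get_obs();print({k:o[k] for k in('t','tool_pos','tool_rot','opening','contact_force')},ctrl.finger_overhang)
for n in("scene","top"):
    p=eyes.get_image(n);cv2.imwrite(f"pics/{n}0.png",p["image"][:,:,::-1]);print(n,p["vertical_fov"],p["tvec"],p["rvec"])
    for q in("tool_head","tool_shank","tool_handle","tool","carton","rack","picture","picture_front","tape","glue_jar","cup","notebook","glue_gun","scissors"):
        print(q,[( [round(float(v),3) for v in d["centre"]],round(d["confidence"],2)) for d in spotter.mark_of(q,p)])
E
```

```text
pics
{'t': 0.0, 'tool_pos': array([ 0.17136257, -0.60076991,  0.40344161]), 'tool_rot': array([-3.10926701e+00, -4.34689341e-01,  7.63542222e-05]), 'opening': 0.08563377088379628, 'contact_force': array([-0.74123418,  0.04380608,  0.63640189])} 0.1734
scene 46.42730830572479 [-0.08794898 -0.37692899  1.64918711] [ 2.07763104  1.4872267  -0.49563956]
tool_head [([0.559, -0.264, 0.018], 0.54), ([0.474, 0.227, 0.007], 0.53)]
tool_shank [([0.592, -0.218, 0.015], 0.71)]
tool_handle [([0.474, 0.227, 0.007], 0.38)]
tool []
carton [([0.622, -0.182, 0.0], 0.91)]
rack [([0.472, 0.186, -0.0], 0.83)]
picture [([0.364, 0.097, 0.0], 0.91), ([0.468, 0.276, 0.003], 0.64), ([0.287, 0.303, 0.002], 0.55), ([0.754, -0.022, 0.001], 0.48)]
picture_front [([0.473, 0.228, 0.011], 0.79), ([0.337, 0.057, 0.01], 0.66), ([0.319, 0.337, 0.011], 0.57)]
tape [([0.755, -0.023, 0.002], 0.64), ([0.368, -0.511, -0.0], 0.53)]
glue_jar [([0.741, 0.157, 0.0], 0.91)]
cup [([0.645, 0.057, 0.004], 0.72)]
notebook [([0.621, -0.524, 0.001], 0.6)]
glue_gun [([0.727, 0.346, 0.0], 0.71), ([0.477, 0.223, 0.009], 0.29)]
scissors [
[... 175 characters left out ...]
shank [([0.592, -0.217, 0.014], 0.72), ([0.647, 0.058, 0.002], 0.65)]
tool_handle []
tool []
carton [([0.618, -0.185, 0.004], 0.6)]
rack [([0.475, 0.185, 0.0], 0.75), ([0.726, 0.344, 0.001], 0.7)]
picture [([0.291, 0.304, 0.006], 0.94), ([0.359, 0.093, 0.004], 0.85), ([0.47, 0.271, 0.001], 0.66)]
picture_front [([0.319, 0.338, 0.012], 0.73), ([0.476, 0.228, 0.012], 0.61), ([0.341, 0.057, 0.011], 0.55)]
tape [([0.75, -0.024, 0.001], 0.8), ([0.472, 0.271, 0.001], 0.66)]
glue_jar [([0.74, 0.156, 0.002], 0.91)]
cup [([0.645, 0.059, 0.0], 0.62)]
notebook [([0.617, -0.523, 0.002], 0.7)]
glue_gun [([0.723, 0.346, 0.001], 0.57)]
scissors [([0.373, -0.515, 0.002], 0.9), ([0.595, -0.218, 0.014], 0.5)]
```

View pics/scene0.png

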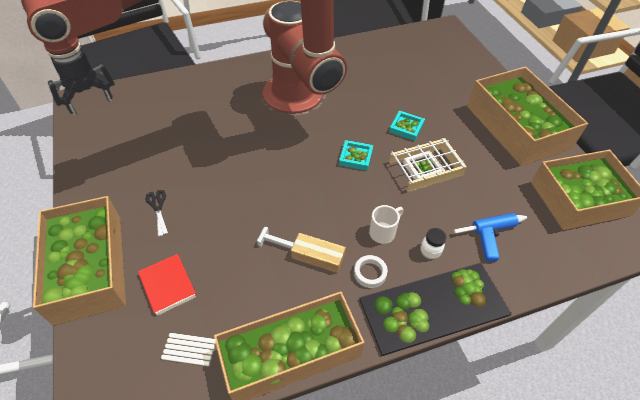

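View pics/top0.png

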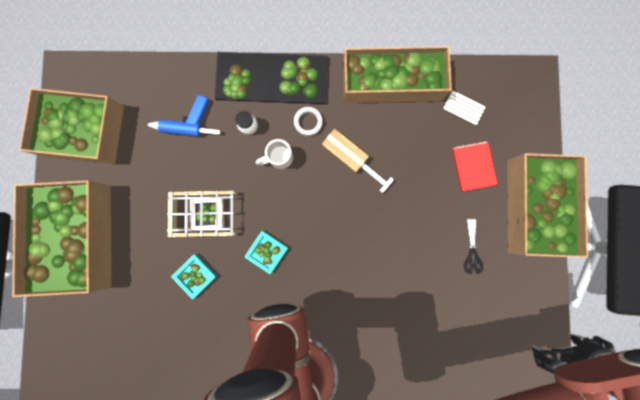

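The top view shows the tool head at about (386,184), with its shank running to the carton at (345,150). The rack is at (201,214) with its mouth on the right at about x=236. There are three picture candidates:
- The white frame at (208,212), inside the rack.
- A turquoise frame at (267,252).
- A turquoise frame at (194,276).

The white one in the rack fits the description, so I'll confirm it in an enlarged crop.

```bash
cat > h.py <<'E'
import numpy as np, cv2
from scipy.spatial.transform import Rotation as R
from station import ctrl, eyes, spotter
def project(p,X):
    r=R.from_rotvec(p["rvec"]).as_matrix(); c=np.atleast_2d(X)@r.T+np.array(p["tvec"])
    h,w=p["image"].shape[:2]; f=h/2/np.tan(np.radians(p["vertical_fov"])/2)
    return np.c_[p["cx"]+f*c[:,0]/c[:,2],p["cy"]+f*c[:,1]/c[:,2]]
def back(p,uv,z):
    if "mount" in p: 
        o=p["obs"]; M=np.array(p["mount"]); Rt=R.from_rotvec(o["tool_rot"]).as_matrix()
        Rc=Rt@M[:3,:3]; C=Rt@M[:3,3]+o["tool_pos"]
    else:
        r=R.from_rotvec(p["rvec"]).as_matrix(); Rc=r.T; C=-r.T@np.array(p["tvec"])
    h,w=p["image"].shape[:2]; f=h/2/np.tan(np.radians(p["vertical_fov"])/2)
    uv=np.atleast_2d(uv); d=np.c_[(uv[:,0]-p["cx"])/f,(uv[:,1]-p["cy"])/f,np.ones(len(uv))]@Rc.T
    return C+d*((z-C[2])/d[:,2])[:,None]
def wrist():
    o=ctrl.get_obs(); p=eyes.get_image("wrist"); p["obs"]=o; return p
def plan(xy,z,yaw_deg):
    """grasp point target -> shift in tool axes (mm), turn about tool axes"""
    o=ctrl.get_obs(); Rt=R.from_rotvec(o["tool_rot"]); g=o["tool_pos"]+Rt.apply([0,0,.155])
    y=np.radians(yaw_deg); Rd=R.from_matrix(np.array([[np.cos(y),np.sin(y),0],[np.sin(y),-np.cos(y),0],[0,0,-1]]))
    tcp=np.array([xy[0],xy[1],z+.155])
    x=Rt.as_matrix()[:,0]
    print("t",round(o["t"],2),"grasp",g.round(4),"yaw",round(np.degrees(np.arctan2(x[1],x[0])),1),"q",np.round(o["q"],2),"open",round(o["opening"],4),"F",np.round(o["contact_force"],1))
    print("world d mm",((tcp-o["tool_pos"])*1000).round(1),"tool shift mm",(Rt.inv().apply(tcp-o["tool_pos"])*1000).round(1),"in final axes",(Rd.inv().apply(tcp-o["tool_pos"])*1000).round(1),"turn",(Rt.inv()*Rd).as_rotvec().round(3))
E
python3 - <<'E'
from h import *
p=eyes.get_image("top")
a=cv2.resize(p["image"][180:300,150:300],None,fx=5,fy=5,interpolation=cv2.INTER_CUBIC)
b=cv2.resize(p["image"][120:200,310:410],None,fx=7,fy=7,interpolation=cv2.INTER_CUBIC)
cv2.imwrite("pics/rackc.png",a[:,:,::-1]);cv2.imwrite("pics/toolc.png",b[:,:,::-1])
for q in("rack","carton"):
  m=spotter.outline_of(q,p)
  for d in m[:2]:
    cs=cv2.findContours(d["region"].astype(np.uint8),0,2)[0]; c=max(cs,key=cv2.contourArea)
    bx=cv2.boxPoints(cv2.minAreaRect(c)); print(q,d["confidence"],bx.round(1).tolist()); print(back(p,bx,.045 if q=="rack" else .04).round(4))
E
```

```text
rack 0.64 [[167.6999969482422, 192.8000030517578], [224.89999389648438, 190.89999389648438], [226.3000030517578, 233.3000030517578], [169.10000610351562, 235.1999969482422]]
[[0.5286 0.3738 0.045 ]
 [0.5354 0.2093 0.045 ]
 [0.4137 0.2018 0.045 ]
 [0.4071 0.3649 0.045 ]]
carton 0.94 [[319.8999938964844, 145.89999389648438], [333.29998779296875, 128.89999389648438], [367.79998779296875, 156.0], [354.3999938964844, 173.0]]
[[ 0.6703 -0.0638  0.04  ]
 [ 0.7215 -0.1028  0.04  ]
 [ 0.6416 -0.2042  0.04  ]
 [ 0.591  -0.165   0.04  ]]
carton 0.33 [[144.3000030517578, 113.9000015258789], [205.5, 93.5], [218.60000610351562, 132.8000030517578], [157.39999389648438, 153.1999969482422]]
[[0.7616 0.4539 0.04  ]
 [0.8249 0.2761 0.04  ]
 [0.7069 0.2339 0.04  ]
 [0.6448 0.4104 0.04  ]]
```

View pics/rackc.png

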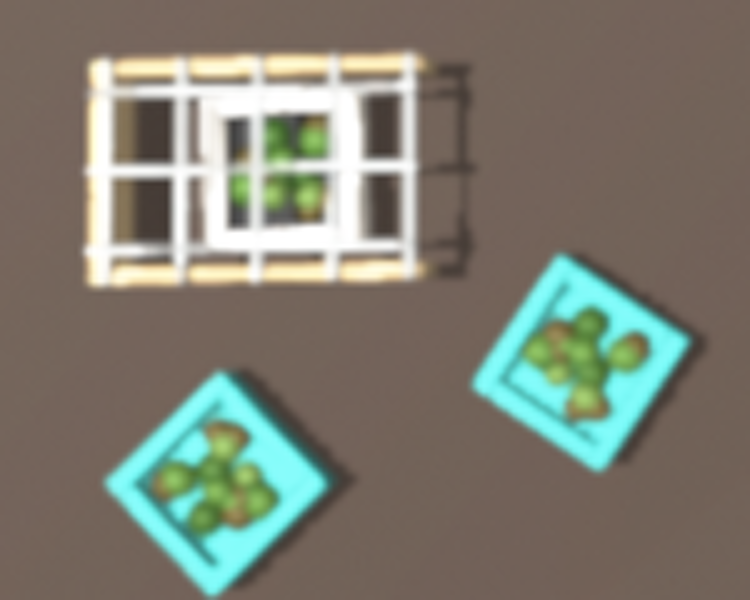

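View pics/toolc.png

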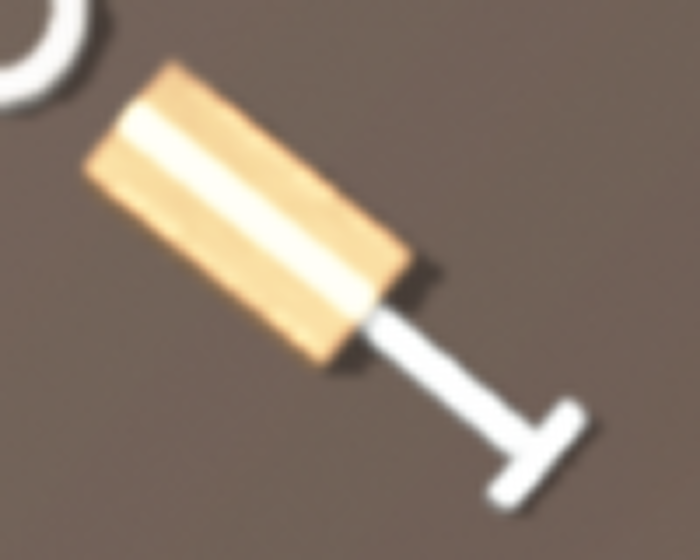

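The crop confirms it: the white frame at (208,212) lies under the wires, and the two turquoise ones lie outside the rack. Next I'll work out the directions of the rack and tool.

Run:
```python
from h import *
p=eyes.get_image("top")
A=lambda u: np.array(u)/5+[150,180]
B=lambda u: np.array(u)/7+[310,120]
r=back(p,A([[420,64],[420,270],[92,66],[92,275]]),.04);print("rack",r.round(4))
d=(r[0]+r[1])/2-(r[2]+r[3])/2; print("rack mouth",((r[0]+r[1])/2).round(4),"dir",np.degrees(np.arctan2(-d[1],-d[0])))
f=back(p,A([[360,90],[355,240],[210,95],[207,248]]),.024);print("pic",f.round(4),f.mean(0))
print("turq corners",back(p,A([[560,255],[692,342],[600,470],[473,385]]),.024).round(4))
t=back(p,B([[375,318],[530,440]]),.024);h=back(p,B([[540,455],[572,408],[505,503]]),.026);d=h[0]-t[0]
print("shank",t.round(4),"head",h.round(4),np.degrees(np.arctan2(d[1],d[0])),"head perp",np.degrees(np.arctan2(*(h[1]-h[2])[1::-1])))
c=back(p,B([[412,255],[325,365],[175,62],[85,167]]),.04);print("carton",c.round(4)); e=(c[0]+c[1]-c[2]-c[3]);print(np.degrees(np.arctan2(e[1],e[0])),(c[0]+c[1])/2)
plan([.595,-.217],.15,51)
w=wrist();cv2.imwrite("pics/w0.png",w["image"][:,:,::-1])
print(w["mount"])
```

```text
rack [[0.5304 0.1841 0.04  ]
 [0.4116 0.1809 0.04  ]
 [0.5278 0.3737 0.04  ]
 [0.4074 0.3688 0.04  ]]
rack mouth [0.471  0.1825 0.04  ] dir 91.03206679048981
pic [[0.5162 0.2226 0.024 ]
 [0.4285 0.2229 0.024 ]
 [0.5126 0.3104 0.024 ]
 [0.4232 0.3089 0.024 ]] [0.47013427 0.26619975 0.024     ]
turq corners [[0.4206 0.1033 0.024 ]
 [0.3707 0.0255 0.024 ]
 [0.2969 0.0776 0.024 ]
 [0.3451 0.1521 0.024 ]]
shank [[ 0.6163 -0.1936  0.024 ]
 [ 0.5648 -0.2589  0.024 ]] head [[ 0.5582 -0.2628  0.026 ]
 [ 0.5783 -0.2764  0.026 ]
 [ 0.5378 -0.2479  0.026 ]] -129.9754009259636 head perp -35.1617080400919
carton [[ 0.6404 -0.2073  0.04  ]
 [ 0.5937 -0.1709  0.04  ]
 [ 0.7217 -0.1078  0.04  ]
 [ 0.6765 -0.0703  0.04  ]]
-129.36083258785325 [ 0.61701085 -0.18911734  0.04      ]
t 1.7 grasp [ 0.1714 -0.601   0.2497] yaw 15.9 q [-1.41  0.05  1.61  0.    1.48 -0.12] open 0.0852 F [0.9 0.5 0.7]
world d mm [423.6 384.  -99.7] tool shift mm [ 512.7 -253.1   99.7] in final axes [565.   87.5  99.7] turn [ 0.    -0.    -0.612]
[[ 2.18238407e-04 -9.63708354e-01 -2.66957225e-01  6.81402973e-02]
 [ 9.99999494e-01 -5.18828329e-05  1.00479849e-03  2.62676672e-04]
 [-9.82183192e-04 -2.66957310e-01  9.63707855e-01  2.97253277e-02]
 [ 0.00000000e+00  0.00000000e+00  0.00000000e+00  1.00000000e+00]]
```

```bash
python3 -m crank '[[0,0,-0.12,36,-18,0,-1],[0,0,-0.12,36,-15,0,-1],[0,0,-0.12,38,-10,0,-1],[0,0,-0.12,40,-5,0,-1],[0,0,-0.12,40,0,0,-1],[0,0,0,40,0,0,-1],[0,0,0,40,0,0,-1],[0,0,0,40,0,0,-1]]'
python3 - <<'E'
from h import *
plan([.592,-.220],.12,50.5)
E
```

```text
t: 2.42
tool_pos: [0.3911, -0.3648, 0.4043]
tool_rot: [2.83, 1.356, -0.003]
contact_force: [1.2, -0.7, 0.2]
opening: 0.0853
t 2.42 grasp [ 0.3912 -0.3654  0.2493] yaw 51.2 q [-0.89 -0.16  1.82 -0.    1.48 -0.21] open 0.0853 F [ 1.2 -0.7  0.2]
world d mm [ 200.9  144.8 -129.3] tool shift mm [239.1  65.5 128.7] in final axes [239.5  62.9 129.3] turn [0.003 0.003 0.012]
```

```bash
python3 -m crank '[[0,0,0.012,36,10,16,-1],[0,0,0,36,10,16,-1],[0,0,0,36,10,16,-1],[0,0,0,36,10,16,-1],[0,0,0,36,10,16,-1],[0,0,0,36,10,16,-1],[0,0,0,24,5,16,-1],[0,0,0,0,0,0,-1]]'
python3 - <<'E'
from h import *
plan([.592,-.220],.12,50.5)
p=wrist();cv2.imwrite("pics/w1.png",p["image"][:,:,::-1])
for q in("tool_shank","tool_head","carton"): print(q,[(d["centre"].round(4) if hasattr(d["centre"],"round") else d["centre"],d["confidence"]) for d in spotter.mark_of(q,p)])
E
```

```text
t: 3.08
tool_pos: [0.6037, -0.208, 0.2937]
tool_rot: [2.823, 1.345, 0.006]
contact_force: [-0.6, 1.4, -1.1]
opening: 0.0853
t 3.08 grasp [ 0.6053 -0.2098  0.1387] yaw 50.9 q [-0.45  0.17  1.68 -0.01  1.28  0.24] open 0.0853 F [-0.6  1.4 -1.1]
world d mm [-11.7 -12.  -18.7] tool shift mm [-16.7  -1.9  18.7] in final axes [-16.7  -1.4  18.7] turn [0.015 0.003 0.008]
tool_shank [([0.5904, -0.2185, 0.0155], 0.98)]
tool_head [([0.5584, -0.2633, 0.0138], 0.74)]
carton [([0.6234, -0.1879, -0.0044], 0.83)]
```

View pics/w1.png

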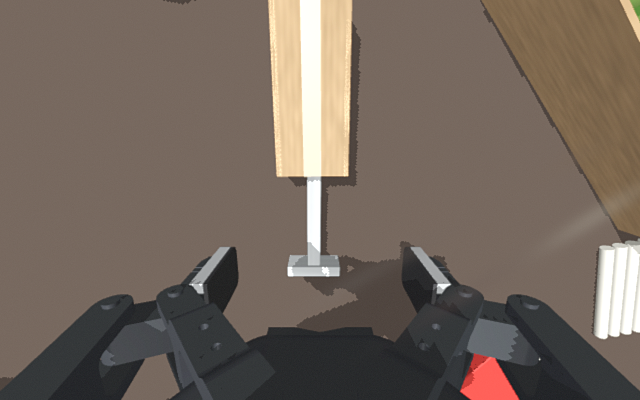

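The wrist view shows the shank from (315,180) down to the head at (313,265), centred between the open pads.

Run:
```python
from h import *
p=wrist()
t=back(p,[[314.5,182],[314,250]],.024);d=t[1]-t[0];print(t.round(4),np.degrees(np.arctan2(d[1],d[0])))
h=back(p,[[288,257],[339,257]],.026);d=h[1]-h[0];print(h.round(4),h.mean(0),np.degrees(np.arctan2(d[1],d[0])))
g=p["image"][200:240,300:330].astype(int).sum(2); 
c=back(p,[[277,176],[349,176]],.04);d=c[1]-c[0];print("carton",c.round(4),c.mean(0),np.degrees(np.arctan2(d[1],d[0])))
plan([.591,-.220],.019,50.5)
```

```text
[[ 0.6157 -0.1986  0.024 ]
 [ 0.5727 -0.2499  0.024 ]] -130.03003406383186
[[ 0.5494 -0.2387  0.026 ]
 [ 0.5872 -0.2704  0.026 ]] [ 0.56827349 -0.25454038  0.026     ] -39.993017420301506
carton [[ 0.5968 -0.1723  0.04  ]
 [ 0.6433 -0.2107  0.04  ]] [ 0.62005511 -0.19146604  0.04      ] -39.56022005094657
t 3.33 grasp [ 0.6042 -0.2151  0.1443] yaw 50.6 q [-0.45  0.16  1.68 -0.01  1.28  0.23] open 0.0855 F [ 0.  -0.  -0.2]
world d mm [ -10.8   -7.5 -125.3] tool shift mm [-12.2  -6.4 125.2] in final axes [-12.6  -3.6 125.3] turn [0.023 0.003 0.002]
```

```bash
python3 -m crank '[[0.023,0.003,0.01,-11,-2,15,-1],[0,0,0,-1,0,25,-1],[0,0,0,0,0,25,-1],[0,0,0,0,0,20,-1],[0,0,0,0,0,0,-1]]'
python3 - <<'E'
from h import *
plan([.592,-.222],.020,50)
E
```

```text
t: 3.75
tool_pos: [0.5887, -0.229, 0.2169]
tool_rot: [2.849, 1.311, 0.008]
contact_force: [-1.7, 0.7, -0.2]
opening: 0.0854
t 3.75 grasp [ 0.5898 -0.2296  0.0619] yaw 49.4 q [-0.49  0.25  1.73  0.    1.16  0.22] open 0.0854 F [-1.7  0.7 -0.2]
world d mm [  3.3   7.  -41.9] tool shift mm [ 7.4 -2.4 41.9] in final axes [ 7.5 -2.  41.9] turn [ 0.008 -0.002 -0.01 ]
```

```bash
python3 -m crank '[[0.008,0,-0.01,7,-2,15,-1],[0,0,0,0,0,15,-1],[0,0,0,0,0,0,-1]]'
python3 - <<'E'
from h import *
plan([.592,-.222],.020,50)
p=wrist();cv2.imwrite("pics/w2.png",p["image"][:,:,::-1])
E
```

```text
t: 4.0
tool_pos: [0.5893, -0.2263, 0.1869]
tool_rot: [-2.85, -1.318, -0.001]
contact_force: [-0.2, 0.6, -0.9]
opening: 0.0855
t 4.0 grasp [ 0.5894 -0.2261  0.0319] yaw 49.6 q [-0.48  0.29  1.74  0.    1.12  0.22] open 0.0855 F [-0.2  0.6 -0.9]
world d mm [  2.7   4.3 -11.9] tool shift mm [ 5.  -0.8 11.9] in final axes [ 5.  -0.7 11.9] turn [-0.001 -0.001 -0.006]
```

View pics/w2.png

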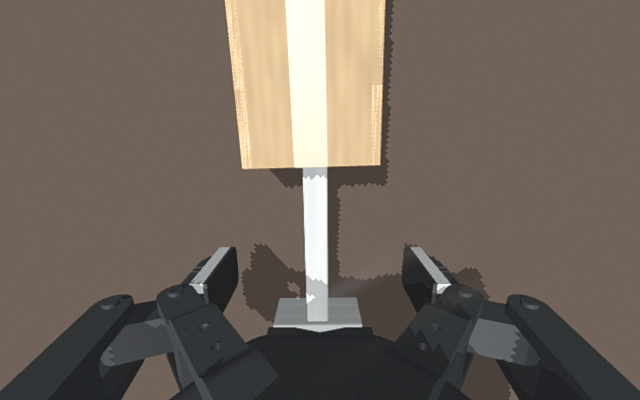

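The shank at (316,235) lies between the pads, clear of the head at (317,312). I'll go down and close.

```bash
python3 -m crank '[[0,0,0,6,-1,11,-1],[0,0,0,0,0,0,-1],[0,0,0,0,0,0,1],[0,0,0,0,0,0,1],[0,0,0,0,0,0,1],[0,0,0,0,0,0,1],[0,0,0,0,0,0,1],[0,0,0,0,0,0,1]]' 60
python3 - <<'E'
from h import *
plan([.592,-.222],.020,50)
E
```

```text
t: 4.72
tool_pos: [0.595, -0.2227, 0.1823]
tool_rot: [2.845, 1.315, 0.011]
contact_force: [0.6, -0.7, 0.9]
opening: 0.0123
t 4.72 grasp [ 0.5965 -0.2233  0.0273] yaw 49.6 q [-0.48  0.3   1.73  0.    1.1   0.23] open 0.0123 F [ 0.6 -0.7  0.9]
world d mm [-3.   0.7 -7.3] tool shift mm [-1.4 -2.8  7.3] in final axes [-1.4 -2.8  7.3] turn [ 0.01  -0.004 -0.007]
```

```bash
python3 -m crank '[[0,0,0,-15,0,0,1],[0,0,0,-25,0,0,1],[0,0,0,-25,0,0,1],[0,0,0,-25,0,0,1],[0,0,0,-25,0,0,1],[0,0,0,-25,0,0,1],[0,0,0,-15,0,0,1],[0,0,0,0,0,0,1]]'
python3 - <<'E'
from h import *
plan([.592,-.222],.020,50)
p=wrist();cv2.imwrite("pics/w3.png",p["image"][:,:,::-1])
E
```

```text
t: 5.38
tool_pos: [0.4885, -0.3472, 0.1826]
tool_rot: [2.841, 1.319, 0.013]
contact_force: [0.8, 0.2, -0.9]
opening: 0.0106
t 5.38 grasp [ 0.4903 -0.348   0.0276] yaw 49.8 q [-0.74  0.23  1.82  0.    1.08 -0.04] open 0.0106 F [ 0.8  0.2 -0.9]
world d mm [103.5 125.2  -7.6] tool shift mm [162.4  -1.8   8.2] in final axes [162.4  -1.2   7.6] turn [ 0.012 -0.004 -0.004]
```

View pics/w3.png

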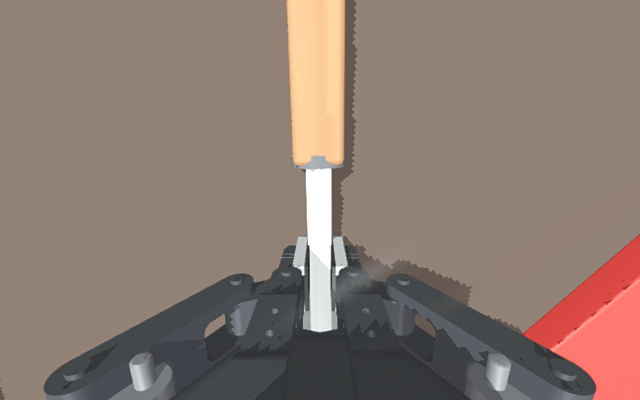

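The tool is drawn fully out, with its handle at (320,100). I'll let go and rise.

```bash
python3 -m crank '[[0,0,0,0,0,0,-1],[0,0,0,0,0,0,-1],[0,0,0,0,0,0,-1],[0,0,0,0,0,0,-1],[0,0,0,0,0,-20,-1],[0,0,0,0,0,-40,-1],[0,0,0,0,0,-40,-1],[0,0,0,0,0,0,-1]]'
python3 - <<'E'
from h import *
p=wrist();cv2.imwrite("pics/w4.png",p["image"][:,:,::-1])
for q in("tool_shank","tool_head","tool_handle","tool"): print(q,[(np.round(d["centre"],4),d["confidence"]) for d in spotter.mark_of(q,p)])
p=eyes.get_image("top")
for q in("tool_shank","tool_head","tool_handle","tool"): print(q,[(np.round(d["centre"],4),d["confidence"]) for d in spotter.mark_of(q,p)])
cv2.imwrite("pics/t4.png",cv2.resize(p["image"][110:260,280:460],None,fx=4,fy=4,interpolation=cv2.INTER_CUBIC)[:,:,::-1])
plan([.592,-.222],.020,50)
E
```

```text
t: 6.1
tool_pos: [0.4897, -0.3413, 0.2821]
tool_rot: [2.845, 1.332, 0.01]
contact_force: [0.5, -1.2, 0.9]
opening: 0.0856
tool_shank [(array([ 0.4874, -0.3439,  0.0157]), 0.86)]
tool_head [(array([ 0.4545, -0.3898,  0.0154]), 0.81), (array([ 0.6173, -0.5211, -0.0018]), 0.65), (array([ 0.4903, -0.3429,  0.0124]), 0.33)]
tool_handle [(array([ 0.5617, -0.269 ,  0.0137]), 0.84)]
tool [(array([ 5.608e-01, -2.651e-01,  1.000e-04]), 0.6)]
tool_shank [(array([ 0.4939, -0.3467,  0.0159]), 0.88)]
tool_head [(array([ 0.6182, -0.5213, -0.001 ]), 0.53)]
tool_handle [(array([ 0.5596, -0.2641,  0.0099]), 0.62)]
tool [(array([ 5.597e-01, -2.667e-01,  3.000e-04]), 0.94), (array([ 0.6472,  0.0555, -0.001 ]), 0.41)]
t 6.6 grasp [ 0.4859 -0.338   0.1171] yaw 50.1 q [-0.74  0.1   1.79  0.01  1.26 -0.04] open 0.0852 F [0.3 0.3 0.5]
world d mm [105.2 118.  -97.1] tool shift mm [157.4   6.2  98. ] in final axes [158.    4.7  97.1] turn [-0.013 -0.006  0.001]
```

View pics/w4.png

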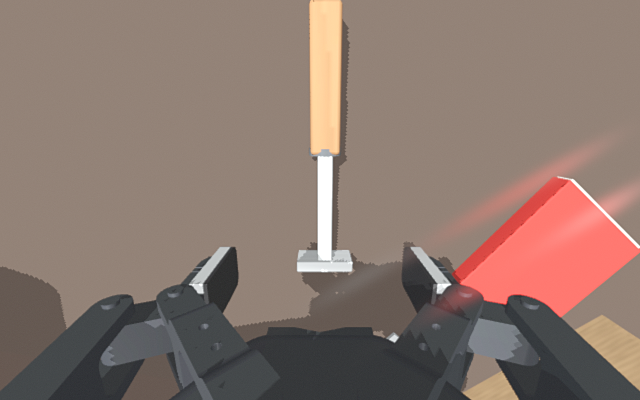

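View pics/t4.png

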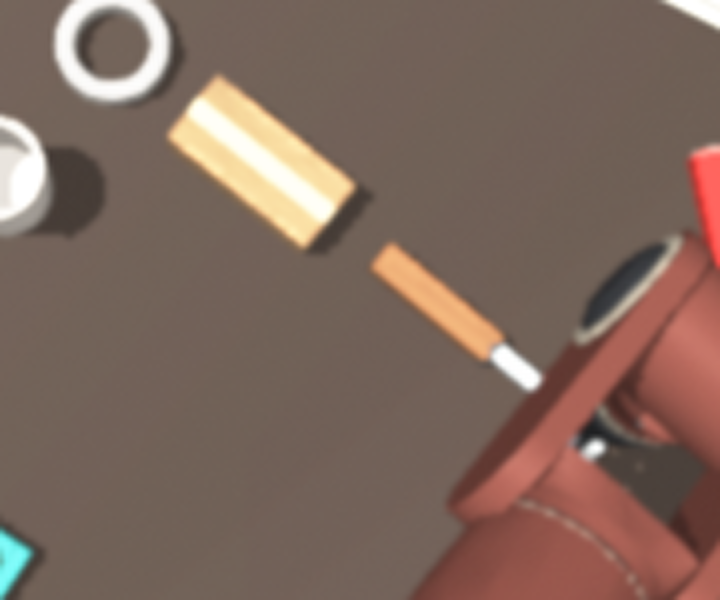

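The tool lies flat, wholly out of the carton and released. In the wrist view the handle is at (326,80) and the head at (325,262). Next I move over the handle while turning the wrist half round.

```bash
python3 -m crank '[[0,0,0,31,4,0,-1],[0,0,0,31,4,0,-1],[0,0,0,31,3,0,-1],[0,0,-0.125,0,0,0,-1],[0,0,-0.125,0,0,0,-1],[0,0,-0.125,0,0,0,-1],[0,0,-0.125,0,0,0,-1],[0,0,-0.125,0,0,0,-1]]'
python3 -m crank '[[0,0,-0.125,0,0,0,-1],[0,0,-0.125,0,0,0,-1],[0,0,-0.125,0,0,0,-1],[0,0,-0.125,0,0,0,-1],[0,0,-0.125,0,0,0,-1],[0,0,-0.125,0,0,0,-1],[0,0,-0.125,0,0,0,-1],[0,0,-0.125,0,0,0,-1]]'
python3 - <<'E'
from h import *
plan([.554,-.274],.117,-130)
E
```

```text
t: 7.27
tool_pos: [0.5577, -0.273, 0.2681]
tool_rot: [-2.289, -2.124, -0.005]
contact_force: [-0.7, 0.2, 0.1]
opening: 0.0853
t: 7.93
tool_pos: [0.5571, -0.2729, 0.2634]
tool_rot: [-0.99, -2.959, -0.021]
contact_force: [0.6, 0.1, 0.0]
opening: 0.085
t 7.93 grasp [ 0.5546 -0.2699  0.1084] yaw 143.0 q [-0.58  0.17  1.73  0.01  1.26 -1.5 ] open 0.085 F [0.6 0.1 0. ]
world d mm [-3.1 -1.1  8.6] tool shift mm [ 2.  -2.7 -8.6] in final axes [ 2.8  1.7 -8.6] turn [ 0.023 -0.015 -1.519]
```

```bash
python3 -m crank '[[0,0,-0.125,0,0,-1,-1],[0,0,-0.125,0,0,-1,-1],[0,0,-0.125,0,0,-1,-1],[0,0,-0.125,0,0,-1,-1],[0,0,-0.125,0,0,-1,-1],[0,0,-0.125,0,0,-1,-1],[0,0,-0.125,0,0,-1,-1],[0,0,-0.125,0,0,-1,-1]]'
python3 -m crank '[[0,0,-0.125,0,0,-1,-1],[0,0,-0.125,0,0,-1,-1],[0,0,-0.125,0,0,-1,-1],[0,0,-0.05,0,0,-1,-1],[0,0,0,0,0,0,-1]]'
python3 - <<'E'
from h import *
plan([.554,-.274],.117,-130)
p=wrist();cv2.imwrite("pics/w5.png",p["image"][:,:,::-1])
for q in("tool_shank","tool_head","tool_handle","tool"): print(q,[(np.round(d["centre"],4),d["confidence"]) for d in spotter.mark_of(q,p)])
E
```

```text
t: 8.6
tool_pos: [0.5562, -0.2733, 0.2666]
tool_rot: [0.55, -3.075, -0.042]
contact_force: [0.2, 0.3, 0.5]
opening: 0.0852
t: 9.02
tool_pos: [0.5559, -0.2736, 0.2682]
tool_rot: [1.196, -2.89, -0.052]
contact_force: [0.6, -0.3, 0.8]
opening: 0.0854
t 9.02 grasp [ 0.552  -0.2696  0.1133] yaw -135.0 q [-0.58  0.17  1.73  0.01  1.28 -2.94] open 0.0854 F [ 0.6 -0.3  0.8]
world d mm [-1.9 -0.4  3.8] tool shift mm [ 1.6  1.2 -3.8] in final axes [ 1.5  1.2 -3.8] turn [ 0.036  0.002 -0.088]
tool_shank [(array([ 0.4923, -0.3438,  0.0175]), 0.7)]
tool_head [(array([ 0.4545, -0.388 ,  0.0118]), 0.72)]
tool_handle [(array([ 0.5608, -0.2688,  0.0142]), 0.68)]
tool []
```

View pics/w5.png

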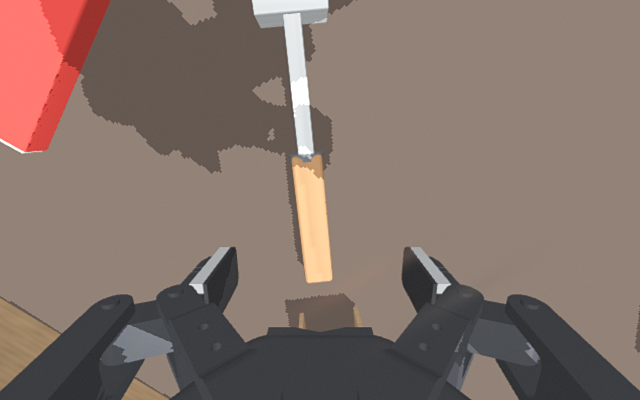

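The tool now runs up the image, with its handle tail at (318,280) and head at (291,10). It is about 5° off in yaw.

Run:
```python
from h import *
p=wrist()
t=back(p,[[307,157],[318.5,280]],.026);d=t[0]-t[1];print(t.round(4),np.degrees(np.arctan2(d[1],d[0])),np.linalg.norm(d), t.mean(0))
u=d/np.linalg.norm(d); g=t.mean(0)+u*.008;print(g)
plan(g[:2],.045,np.degrees(np.arctan2(d[1],d[0])))
```

```text
[[ 0.5248 -0.3067  0.026 ]
 [ 0.5936 -0.2259  0.026 ]] -130.4472048393492 0.10615644108059437 [ 0.55920915 -0.26627384  0.026     ]
[ 0.55401917 -0.27236187  0.026     ]
t 9.32 grasp [ 0.552  -0.2696  0.1135] yaw -135.1 q [-0.58  0.17  1.73  0.01  1.28 -2.94] open 0.0849 F [-0.2 -0.5  0.9]
world d mm [ -1.9   1.2 -68.4] tool shift mm [ 0.5 -0.3 68.4] in final axes [ 0.3  2.2 68.4] turn [ 0.036  0.002 -0.082]
```

```bash
python3 -m crank '[[0.036,0.002,-0.08,0,0,22,-1],[0,0,0,0,0,23,-1],[0,0,0,0,0,23,-1],[0,0,0,0,0,0,-1]]'
python3 - <<'E'
from h import *
plan([.554,-.2724],.021,-130.4)
p=wrist();cv2.imwrite("pics/w6.png",p["image"][:,:,::-1])
E
```

```text
t: 9.65
tool_pos: [0.5567, -0.2738, 0.2014]
tool_rot: [-1.315, 2.849, -0.012]
contact_force: [-1.1, 0.3, -0.7]
opening: 0.0855
t 9.65 grasp [ 0.5578 -0.2747  0.0464] yaw -130.4 q [-0.58  0.24  1.76 -0.    1.13 -3.01] open 0.0855 F [-1.1  0.3 -0.7]
world d mm [ -2.7   1.4 -25.4] tool shift mm [ 0.7  3.2 25.4] in final axes [ 0.7  3.  25.4] turn [-0.009  0.    -0.001]
```

View pics/w6.png

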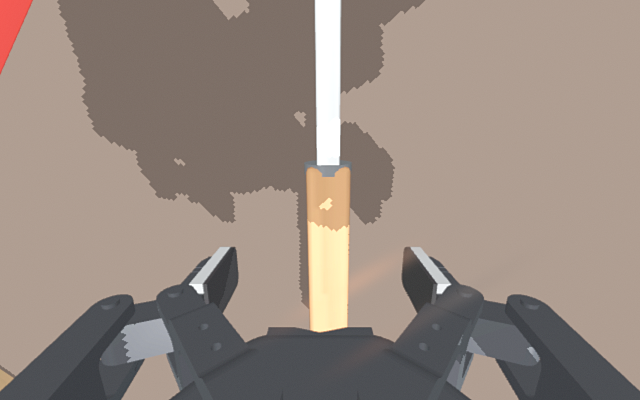

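```bash
python3 -m crank '[[-0.009,0,0,1,3,14,-1],[0,0,0,0,0,13,-1],[0,0,0,0,0,0,-1]]'
python3 - <<'E'
from h import *
plan([.554,-.2724],.021,-130.4)
E
```

```text
t: 9.95
tool_pos: [0.5561, -0.2741, 0.1787]
tool_rot: [-1.314, 2.848, -0.01]
contact_force: [-0.0, 0.7, -0.2]
opening: 0.0855
t 9.95 grasp [ 0.5572 -0.2747  0.0237] yaw -130.5 q [-0.58  0.27  1.77  0.    1.09 -3.01] open 0.0855 F [-0.   0.7 -0.2]
world d mm [-2.1  1.7 -2.7] tool shift mm [0.  2.7 2.7] in final axes [0.  2.7 2.7] turn [-0.008  0.002 -0.001]
```

```bash
python3 -m crank '[[-0.008,0,0,0,3,2,-1],[0,0,0,0,0,0,1],[0,0,0,0,0,0,1],[0,0,0,0,0,0,1],[0,0,0,0,0,0,1],[0,0,0,0,0,0,1],[0,0,0,0,0,0,1],[0,0,0,0,0,0,1]]' 90
python3 - <<'E'
from h import *
plan([.554,-.2724],.021,-130.4)
p=wrist();cv2.imwrite("pics/w7.png",p["image"][:,:,::-1])
E
```

```text
t: 10.62
tool_pos: [0.555, -0.2728, 0.18]
tool_rot: [-1.314, 2.849, -0.005]
contact_force: [-0.3, -0.3, -1.2]
opening: 0.0224
t 10.62 grasp [ 0.5557 -0.273   0.025 ] yaw -130.5 q [-0.58  0.27  1.77  0.    1.09 -3.01] open 0.0224 F [-0.3 -0.3 -1.2]
world d mm [-1.   0.4 -4. ] tool shift mm [0.3 1.  4. ] in final axes [0.3 1.  4. ] turn [-0.004  0.003 -0.001]
```

View pics/w7.png

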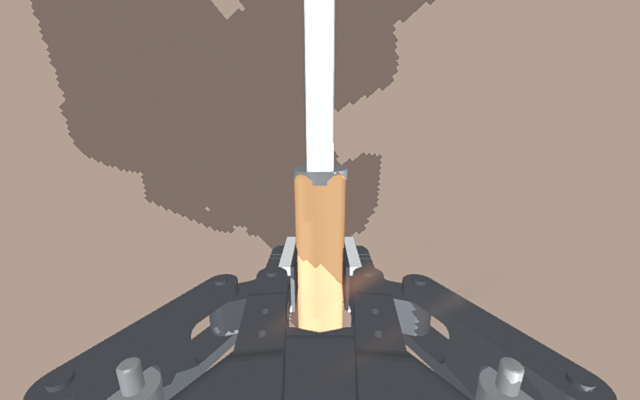

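The handle is gripped, with 22.4 mm between the pads and the tool in line. I'll lift and turn the tool toward the rack direction.

```bash
python3 -m crank '[[0,0,0,0,0,-15,1],[0,0,0,0,0,-25,1],[0,0,0,0,0,-30,1],[0,0,0.1,0,0,-15,1],[0,0,0.12,0,0,0,1],[0,0,0.12,0,0,0,1],[0,0,0.12,0,0,0,1],[0,0,0.12,0,0,0,1]]'
python3 -m crank '[[0,0,0.12,0,0,0,1],[0,0,0.12,0,0,0,1],[0,0,0.12,0,0,0,1],[0,0,0.12,0,0,0,1],[0,0,0.12,0,0,0,1],[0,0,0.12,0,0,0,1],[0,0,0.12,0,0,0,1],[0,0,0.12,0,0,0,1]]'
python3 - <<'E'
from h import *
plan([.472,-.02],.1,91)
p=wrist();cv2.imwrite("pics/w8.png",p["image"][:,:,::-1])
E
```

```text
t: 11.33
tool_pos: [0.5537, -0.2722, 0.2742]
tool_rot: [-0.409, 3.11, -0.001]
contact_force: [-0.6, -0.3, -1.9]
opening: 0.0222
t: 12.0
tool_pos: [0.5533, -0.2718, 0.2826]
tool_rot: [1.131, 2.921, 0.0]
contact_force: [-0.6, 0.0, -1.6]
opening: 0.0219
t 12.0 grasp [ 0.5546 -0.2723  0.1276] yaw 137.7 q [-0.58  0.13  1.74  0.    1.26 -1.41] open 0.0219 F [-0.6  0.  -1.6]
world d mm [-81.3 251.8 -27.6] tool shift mm [229.9 131.4  26.1] in final axes [253.2 -76.9  27.6] turn [0.007 0.007 0.815]
```

View pics/w8.png

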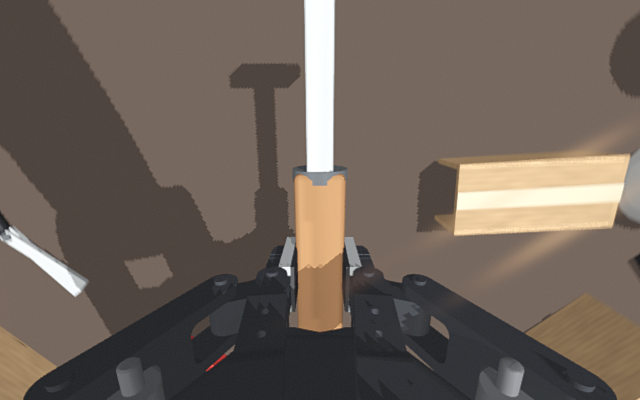

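```bash
python3 -m crank '[[0,0,0.116,0,0,0,1],[0,0,0.116,0,0,0,1],[0,0,0.116,0,0,0,1],[0,0,0.116,0,0,0,1],[0,0,0.116,0,0,0,1],[0,0,0.116,0,0,0,1],[0,0,0.116,0,0,0,1],[0,0,0,20,-8,0,1]]'
python3 -m crank '[[0,0,0,35,-12,0,1],[0,0,0,35,-12,0,1],[0,0,0,35,-12,0,1],[0,0,0,35,-12,0,1],[0,0,0,35,-12,0,1],[0,0,0,30,-8,0,1],[0,0,0,20,0,0,1],[0,0,0,0,0,0,1]]'
python3 - <<'E'
from h import *
plan([.472,-.02],.04,91)
p=wrist();cv2.imwrite("pics/w9.png",p["image"][:,:,::-1])
for q in("rack","picture_front","picture","tool_head"): print(q,[(np.round(d["centre"],4),d["confidence"]) for d in spotter.mark_of(q,p)])
p=eyes.get_image("top")
for q in("rack","picture_front","picture","tool_head","tool_shank","tool_handle"): print(q,[(np.round(d["centre"],4),d["confidence"]) for d in spotter.mark_of(q,p)])
cv2.imwrite("pics/t9.png",cv2.resize(p["image"][160:300,150:350],None,fx=4,fy=4,interpolation=cv2.INTER_CUBIC)[:,:,::-1])
E
```

```text
t: 12.72
tool_pos: [0.5453, -0.2535, 0.289]
tool_rot: [2.216, 2.206, 0.005]
contact_force: [-0.7, 0.6, -1.2]
opening: 0.0219
t: 13.38
tool_pos: [0.4712, -0.0192, 0.2906]
tool_rot: [2.193, 2.224, 0.007]
contact_force: [0.7, -0.6, -1.3]
opening: 0.0221
t 13.38 grasp [ 0.4737 -0.0207  0.1356] yaw 90.8 q [-0.2  -0.23  2.07 -0.01  1.28 -0.21] open 0.0221 F [ 0.7 -0.6 -1.3]
world d mm [  0.8  -0.8 -95.6] tool shift mm [ 0.1 -0.8 95.6] in final axes [-0.8  0.8 95.6] turn [ 0.016  0.01  -0.003]
rack []
picture_front [(array([0.3315, 0.0564, 0.0116]), 0.62)]
picture [(array([ 0.3596,  0.0937, -0.0019]), 0.71)]
tool_head []
rack [(array([ 0.4763,  0.1818, -0.0013]), 0.83), (array([ 0.6184, -0.1869,  0.0067]), 0.72)]
picture_front [(array([0.4742, 0.2259, 0.0099]), 0.94), (array([0.3199, 0.3373, 0.0132]), 0.68), (array([0.3395, 0.0565, 0.0103]), 0.56)]
picture [(array([ 0.4739,  0.2692, -0.0006]), 0.9), (array([0.3587, 0.0913, 0.0004]), 0.8), (array([0.2887, 0.3041, 0.0019]), 0.71), (array([ 0.6175, -0.1838,  0.0057]), 0.65)]
tool_head [(array([0.469 , 0.1261, 0.1248]), 0.66), (array([0.4696, 0.2705, 0.001 ]), 0.58)]
tool_shank [(array([0.4746, 0.0656, 0.1265]), 0.6)]
tool_handle []
```

View pics/w9.png

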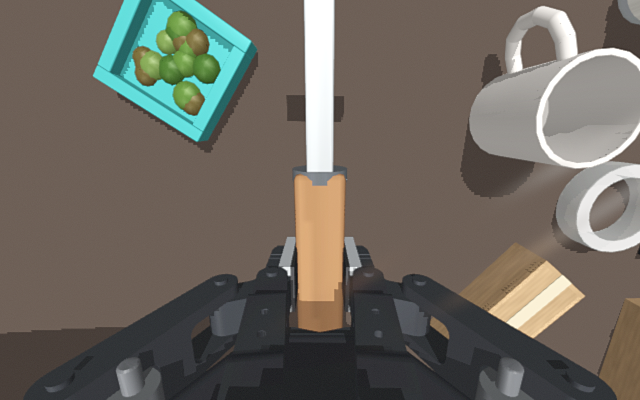

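View pics/t9.png

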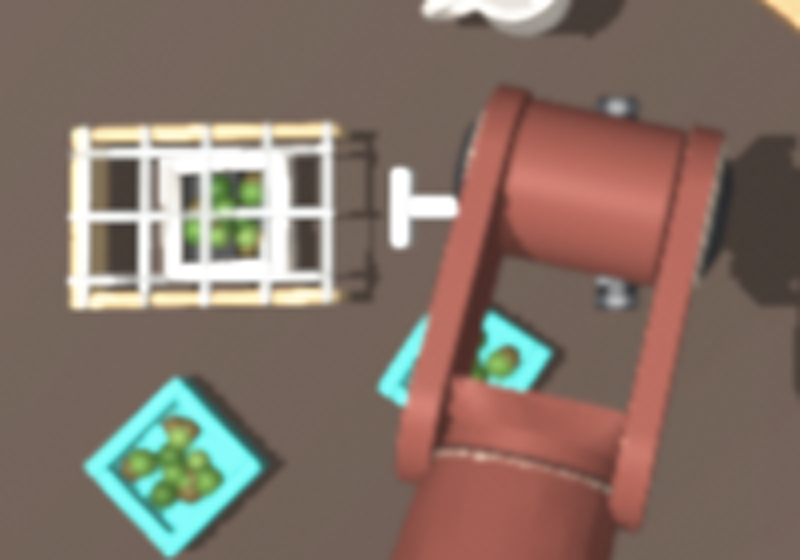

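Everything is in line: the head at (400,208) in the crop faces the rack mouth at (330,212). I'll lower to just above the table.

```bash
python3 -m crank '[[0.016,0.01,0,0,-1,20,1],[0,0,0,0,0,25,1],[0,0,0,0,0,25,1],[0,0,0,0,0,20,1],[0,0,0,0,0,10,1],[0,0,0,0,0,0,1]]'
python3 - <<'E'
from h import *
plan([.4735,-.02],.028,91)
E
```

```text
t: 14.48
tool_pos: [0.4739, -0.0243, 0.1896]
tool_rot: [2.211, 2.224, 0.005]
contact_force: [-0.3, 0.2, -2.2]
opening: 0.022
t 14.48 grasp [ 0.4748 -0.0246  0.0346] yaw 90.3 q [-0.21 -0.07  2.12 -0.    1.08 -0.21] open 0.022 F [-0.3  0.2 -2.2]
world d mm [-0.4  4.3 -6.6] tool shift mm [ 4.3 -0.4  6.6] in final axes [ 4.3 -0.3  6.6] turn [ 0.006  0.002 -0.012]
```

```bash
python3 -m crank '[[0.006,0.002,-0.012,4,0,6,1],[0,0,0,20,0,0,1],[0,0,0,25,0,0,1],[0,0,0,25,0,0,1],[0,0,0,15,0,0,1],[0,0,0,0,0,0,1]]'
python3 - <<'E'
from h import *
plan([.4735,.122],.028,91)
p=eyes.get_image("scene")
for q in("rack","picture_front","picture","tool_head"): print(q,[(np.round(d["centre"],4),d["confidence"]) for d in spotter.mark_of(q,p)])
cv2.imwrite("pics/s10.png",cv2.resize(p["image"][90:240,310:510],None,fx=4,fy=4,interpolation=cv2.INTER_CUBIC)[:,:,::-1])
E
```

```text
t: 14.98
tool_pos: [0.4753, 0.0676, 0.188]
tool_rot: [2.199, 2.237, 0.008]
contact_force: [0.0, -0.4, -2.0]
opening: 0.0218
t 14.98 grasp [0.4764 0.0676 0.033 ] yaw 91.0 q [-0.01 -0.05  2.11  0.    1.08 -0.03] open 0.0218 F [ 0.  -0.4 -2. ]
world d mm [-1.8 54.4 -5. ] tool shift mm [54.5 -1.   5. ] in final axes [54.5 -0.9  5. ] turn [ 0.007 -0.    -0.001]
rack [(array([0.4735, 0.1882, 0.0043]), 0.89)]
picture_front [(array([0.4753, 0.2282, 0.0082]), 0.94), (array([0.3214, 0.3369, 0.0092]), 0.64), (array([0.3363, 0.0589, 0.0117]), 0.63)]
picture [(array([0.2903, 0.3002, 0.0046]), 0.9), (array([0.3645, 0.0945, 0.0012]), 0.77), (array([0.469 , 0.273 , 0.0039]), 0.55)]
tool_head [(array([0.4743, 0.2168, 0.0249]), 0.78), (array([0.4774, 0.0614, 0.0223]), 0.24)]
```

View pics/s10.png

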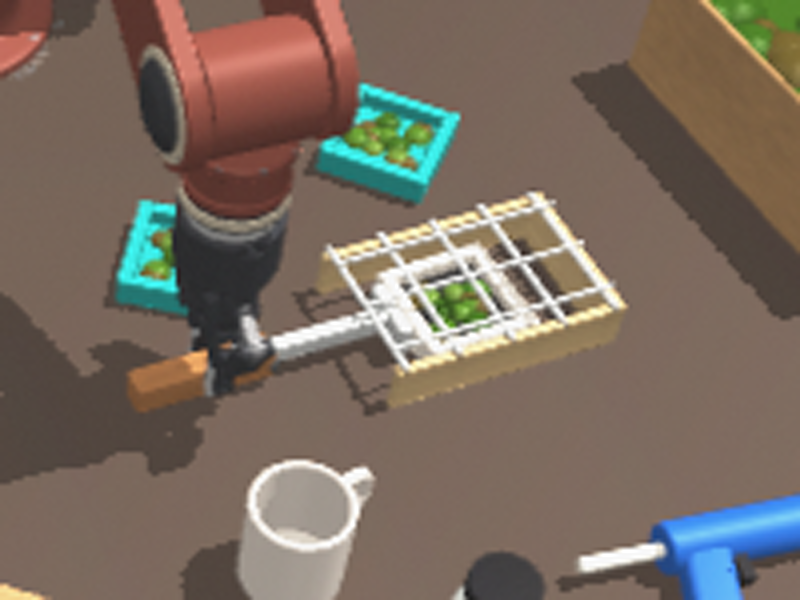

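The head is under the first wire, about 10 mm short of the picture's front. I'll lower it slightly and push gently.

```bash
python3 -m crank '[[0.007,0,0,0,-1,6,1],[0,0,0,8,0,1,1],[0,0,0,10,0,0,1],[0,0,0,10,0,0,1],[0,0,0,10,0,0,1],[0,0,0,8,0,0,1],[0,0,0,0,0,0,1]]'
python3 - <<'E'
from h import *
plan([.4735,.122],.028,91)
p=eyes.get_image("scene")
for q in("rack","picture_front","picture","tool_head"): print(q,[(np.round(d["centre"],4),d["confidence"]) for d in spotter.mark_of(q,p)])
cv2.imwrite("pics/s11.png",cv2.resize(p["image"][90:240,310:510],None,fx=4,fy=4,interpolation=cv2.INTER_CUBIC)[:,:,::-1])
E
```

```text
t: 15.82
tool_pos: [0.4741, 0.1123, 0.1797]
tool_rot: [2.212, 2.23, -0.005]
contact_force: [0.3, -1.3, -2.3]
opening: 0.022
t 15.82 grasp [0.4739 0.1118 0.0247] yaw 90.5 q [ 0.08 -0.01  2.09 -0.    1.07  0.07] open 0.022 F [ 0.3 -1.3 -2.3]
world d mm [-0.6  9.7  3.3] tool shift mm [ 9.7 -0.6 -3.4] in final axes [ 9.7 -0.5 -3.3] turn [-0.002  0.003 -0.01 ]
rack [(array([0.4699, 0.1897, 0.0024]), 0.74)]
picture_front [(array([0.3354, 0.0569, 0.0125]), 0.98), (array([0.3171, 0.3352, 0.0117]), 0.89)]
picture [(array([0.3604, 0.0938, 0.0004]), 0.8), (array([0.4734, 0.309 , 0.0018]), 0.67), (array([0.2905, 0.302 , 0.0034]), 0.67), (array([0.4764, 0.2615, 0.016 ]), 0.51), (array([0.4731, 0.1054, 0.0038]), 0.4)]
tool_head [(array([0.4718, 0.2597, 0.0176]), 0.62)]
```

View pics/s11.png

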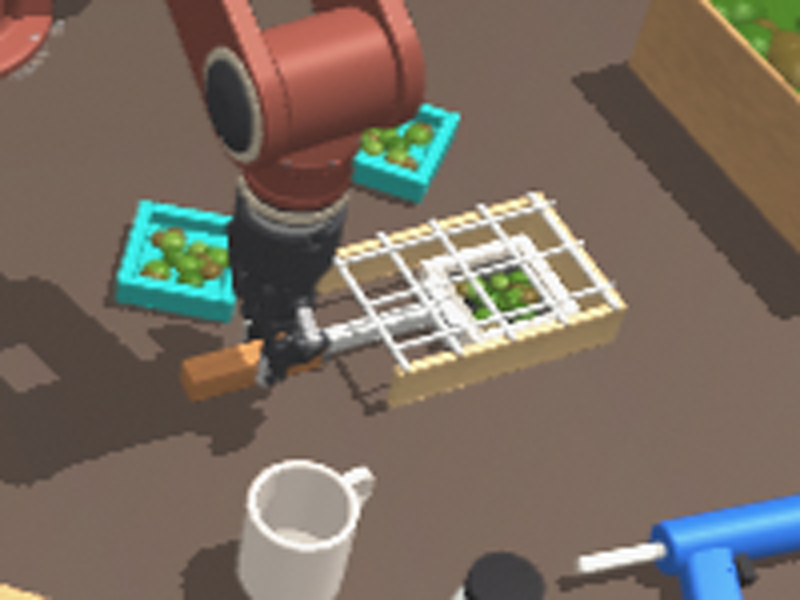

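The picture slides ahead of the head, with about 10 mm left to go. I'll finish in small steps and watch the force.

```bash
python3 -m crank '[[0,0.003,0,4,0,-2,1],[0,0,0,4,0,0,1],[0,0,0,0,0,0,1]]'; python3 -m crank '[[0,0,0,4,0,0,1],[0,0,0,0,0,0,1]]'
```

```text
t: 16.32
tool_pos: [0.4738, 0.1184, 0.1814]
tool_rot: [-2.215, -2.226, 0.004]
contact_force: [-1.0, 0.1, -2.2]
opening: 0.0221
t: 16.48
tool_pos: [0.4739, 0.1226, 0.1815]
tool_rot: [-2.216, -2.225, 0.004]
contact_force: [-0.2, 0.1, -0.9]
opening: 0.0219
```

```bash
python3 -m crank '[[0,0,0,4,0,0,1],[0,0,0,0,0,0,1]]'; python3 -m crank '[[0,0,0,3,0,0,1],[0,0,0,0,0,0,1]]'
python3 - <<'E'
from h import *
plan([.4735,.122],.028,91)
p=eyes.get_image("top")
for q in("rack","picture_front","picture","tool_head"): print(q,[(np.round(d["centre"],4),d["confidence"]) for d in spotter.mark_of(q,p)])
cv2.imwrite("pics/t12.png",cv2.resize(p["image"][180:250,150:250],None,fx=7,fy=7,interpolation=cv2.INTER_CUBIC)[:,:,::-1])
E
```

```text
t: 16.65
tool_pos: [0.4747, 0.1251, 0.182]
tool_rot: [2.209, 2.224, -0.011]
contact_force: [0.3, -0.4, -1.6]
opening: 0.0224
t: 16.82
tool_pos: [0.4756, 0.1266, 0.1825]
tool_rot: [2.203, 2.221, -0.016]
contact_force: [0.3, 0.2, -0.5]
opening: 0.0221
t 16.82 grasp [0.4759 0.1239 0.0275] yaw 90.5 q [ 0.11 -0.01  2.08 -0.02  1.07  0.11] open 0.0221 F [ 0.3  0.2 -0.5]
world d mm [-2.1 -4.6  0.5] tool shift mm [-4.6 -2.1 -0.4] in final axes [-4.5 -2.1 -0.5] turn [ 0.002  0.017 -0.009]
rack [(array([0.4744, 0.1177, 0.0151]), 0.26)]
picture_front [(array([0.476 , 0.2757, 0.0102]), 0.85), (array([0.3389, 0.0576, 0.0137]), 0.79), (array([0.3182, 0.3368, 0.0144]), 0.68)]
picture [(array([0.2871, 0.303 , 0.0029]), 0.94), (array([ 0.4746,  0.3235, -0.0016]), 0.81), (array([0.3603, 0.0908, 0.0021]), 0.79)]
tool_head []
```

View pics/t12.png

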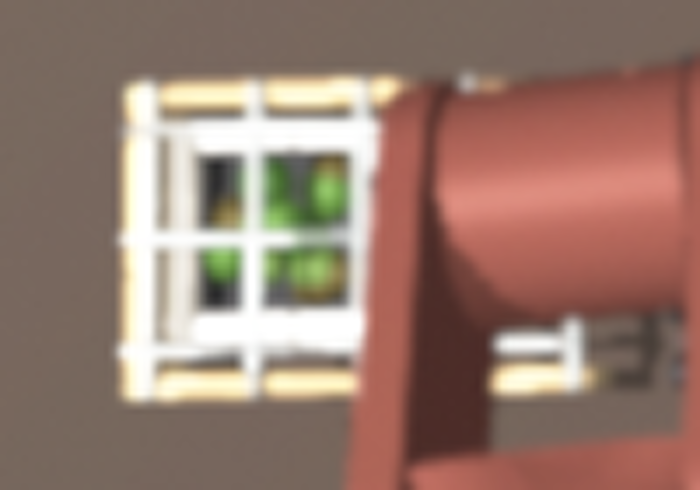

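```bash
python3 -m crank '[[0,0,0,4,0,0,1],[0,0,0,2,0,0,1],[0,0,0,1,0,0,1]]'
python3 - <<'E'
from h import *
plan([.4735,.122],.028,91)
p=eyes.get_image("scene")
for q in("rack","picture_front","picture","tool_head"): print(q,[(np.round(d["centre"],4),d["confidence"]) for d in spotter.mark_of(q,p)])
cv2.imwrite("pics/s13.png",cv2.resize(p["image"][120:210,360:480],None,fx=6,fy=6,interpolation=cv2.INTER_CUBIC)[:,:,::-1])
E
```

```text
t: 17.32
tool_pos: [0.4765, 0.1297, 0.1831]
tool_rot: [2.188, 2.217, -0.033]
contact_force: [0.3, -5.9, 1.2]
opening: 0.0221
t 17.32 grasp [0.4771 0.1245 0.0282] yaw 90.7 q [ 0.12 -0.    2.07 -0.04  1.07  0.13] open 0.0221 F [ 0.3 -5.9  1.2]
world d mm [-3.  -7.7 -0.1] tool shift mm [-7.6 -3.1  0.4] in final axes [-7.6 -3.2  0.1] turn [ 0.003  0.033 -0.004]
rack [(array([0.4737, 0.1849, 0.0036]), 0.8)]
picture_front [(array([0.3381, 0.056 , 0.0104]), 0.97), (array([0.4787, 0.2746, 0.0089]), 0.84), (array([0.3215, 0.3323, 0.009 ]), 0.51), (array([0.4733, 0.2198, 0.0167]), 0.37)]
picture [(array([0.4725, 0.3192, 0.0042]), 0.97), (array([0.3655, 0.0938, 0.001 ]), 0.97), (array([0.2923, 0.2994, 0.0019]), 0.83)]
tool_head [(array([0.4751, 0.2743, 0.0165]), 0.72)]
```

View pics/s13.png

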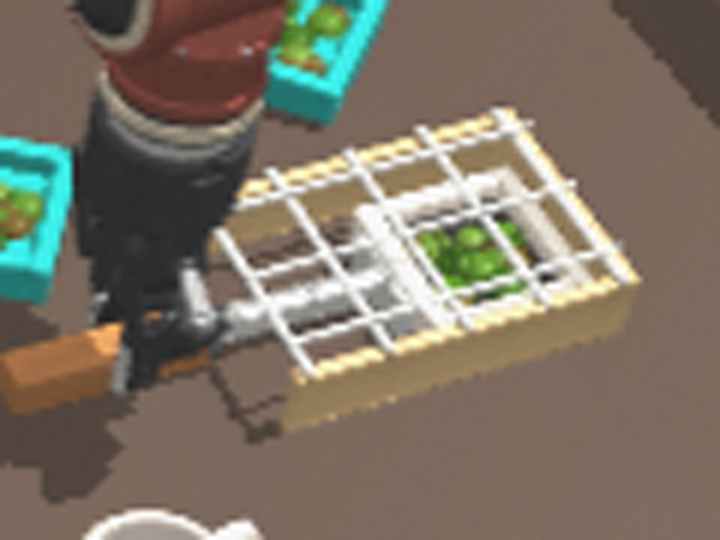

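The picture is against the stop: progress halted with 5.9 N, and the front sits about 90 mm in. I'll draw the tool straight back.

```bash
python3 -m crank '[[0,0,0,-5,0,0,1],[0,0.015,0,-12,0,0,1],[0,0.015,0,-20,0,0,1],[0,0,0,-25,0,0,1],[0,0,0,-25,0,0,1],[0,0,0,-25,0,0,1],[0,0,0,-25,0,0,1],[0,0,0,-20,0,0,1]]'
python3 - <<'E'
from h import *
plan([.4755,-.03],.025,91)
p=eyes.get_image("scene")
for q in("picture_front","picture","tool_head"): print(q,[(np.round(d["centre"],4),d["confidence"]) for d in spotter.mark_of(q,p)])
cv2.imwrite("pics/s14.png",cv2.resize(p["image"][90:240,310:510],None,fx=4,fy=4,interpolation=cv2.INTER_CUBIC)[:,:,::-1])
E
```

```text
t: 18.23
tool_pos: [0.4772, -0.0275, 0.1826]
tool_rot: [-2.194, -2.239, -0.016]
contact_force: [-0.1, 0.1, -0.5]
opening: 0.0221
t 18.23 grasp [ 0.4776 -0.0257  0.0276] yaw 91.2 q [-0.22 -0.04  2.11  0.01  1.07 -0.24] open 0.0221 F [-0.1  0.1 -0.5]
world d mm [-1.7 -2.5 -2.6] tool shift mm [-2.5 -1.8  2.6] in final axes [-2.4 -1.8  2.6] turn [ 0.003 -0.012  0.003]
picture_front [(array([0.3199, 0.3341, 0.0114]), 0.92), (array([0.336 , 0.0574, 0.0103]), 0.73), (array([0.475 , 0.2769, 0.0085]), 0.65)]
picture [(array([0.3633, 0.0959, 0.0021]), 0.75), (array([0.289 , 0.3043, 0.0047]), 0.71), (array([0.4744, 0.3242, 0.0016]), 0.57)]
tool_head [(array([0.4771, 0.1241, 0.0216]), 0.55)]
```

View pics/s14.png

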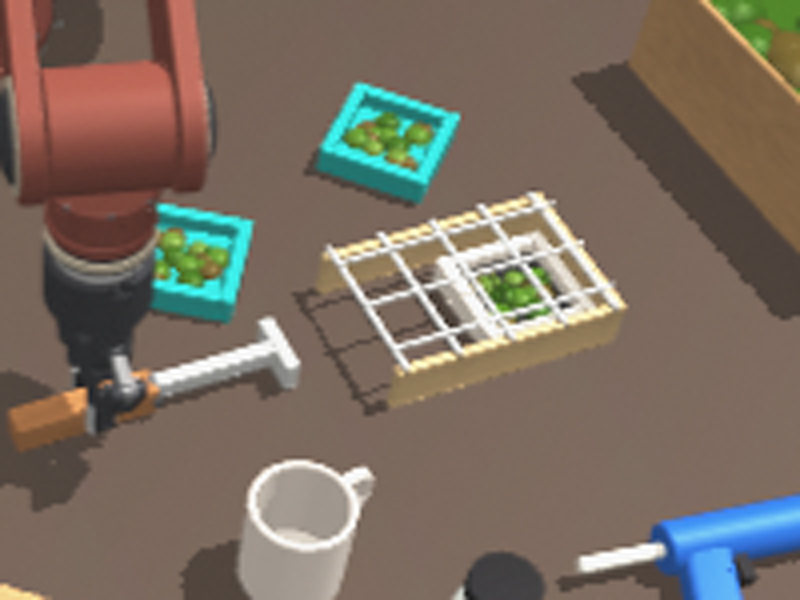

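The picture is home and the tool's head is clear of the mouth. I'll lower the last 3 mm, open and rise.

```bash
python3 -m crank '[[0,-0.012,0,-2,0,3,1],[0,0,0,0,0,0,1]]'
python3 -m crank '[[0,0,0,0,0,0,-1],[0,0,0,0,0,0,-1],[0,0,0,0,0,0,-1],[0,0,0,0,0,0,-1],[0,0,0,0,0,-15,-1],[0,0,0,0,0,-30,-1],[0,0,0,0,0,-35,-1],[0,0,0,0,0,-35,-1]]'
python3 -m crank '[[0,0,0,-20,0,-30,-1],[0,0,0,-35,0,-10,-1],[0,0,0,-35,0,0,-1],[0,0,0,-35,0,0,-1],[0,0,0,-35,0,0,-1],[0,0,0,0,0,0,-1],[0,0,0,0,0,0,-1]]'
python3 - <<'E'
from h import *
plan([.4755,-.03],.025,91)
for n in("scene","top"):
  p=eyes.get_image(n)
  for q in("rack","picture_front","picture","tool_head","tool_shank","tool_handle","tool","tape","glue_jar","cup","notebook","glue_gun","scissors"): print(q,[(np.round(d["centre"],4),round(d["confidence"],2)) for d in spotter.mark_of(q,p)][:4])
  cv2.imwrite(f"pics/{n}15.png",p["image"][:,:,::-1])
E
```

```text
t: 18.6
tool_pos: [0.4776, -0.027, 0.1796]
tool_rot: [2.197, 2.242, 0.004]
contact_force: [0.2, 0.6, -2.3]
opening: 0.0222
t: 19.27
tool_pos: [0.4735, -0.023, 0.2882]
tool_rot: [-2.18, -2.238, 0.013]
contact_force: [1.0, -0.0, -0.6]
opening: 0.0854
t: 19.85
tool_pos: [0.4812, -0.1886, 0.3436]
tool_rot: [2.182, 2.254, 0.003]
contact_force: [-0.0, 0.5, 0.3]
opening: 0.0853
t 19.85 grasp [ 0.482  -0.1889  0.1886] yaw 91.9 q [-0.52 -0.16  1.93  0.    1.38 -0.55] open 0.0853 F [-0.   0.5  0.3]
world d mm [  -5.7  158.6 -163.6] tool shift mm [159.   -1.4 163.2] in final axes [158.7  -3.  163.6] turn [0.005 0.002 0.015]
rack [(array([0.4721, 0.1899, 0.0013]), 0.57)]
picture_front [(array([0.3236, 0.3337, 0.009 ]), 0.87), (array([0.4779, 0.2758, 0.0089]), 0.8), (array([0.3362, 0.0563, 0.0086]), 0.8), (array([ 0.6603, -0.134 ,  0.0124]), 0.21)]
picture [(array([ 0.3625,  0.0917, -0.001 ]), 0.93), (array([0.4746, 0.3256, 0.0024]), 0.64), (array([0.2889, 0.3022, 0.0033]), 0.61)]
tool_head [(array([0.4747, 0.1228, 0.0158]), 0.93)]
tool_shank [(array([0.4718, 0.067 , 0.017 ]), 0.98)]
tool_handle 
[... 768 characters left out ...]
0.66), (array([0.4734, 0.3212, 0.0043]), 0.64), (array([0.2912, 0.3051, 0.0018]), 0.58)]
tool_head [(array([0.4717, 0.1254, 0.0134]), 0.72)]
tool_shank [(array([0.4774, 0.0661, 0.0136]), 0.79), (array([ 0.4804, -0.0359,  0.0106]), 0.24)]
tool_handle []
tool [(array([ 0.4779, -0.0356,  0.0018]), 0.89)]
tape [(array([ 0.7505, -0.0221, -0.0014]), 0.71), (array([ 0.4769,  0.1829, -0.0039]), 0.28)]
glue_jar [(array([0.7424, 0.1587, 0.0016]), 0.6)]
cup [(array([6.471e-01, 5.860e-02, 2.000e-04]), 0.61)]
notebook [(array([ 0.6183, -0.5218,  0.001 ]), 0.91)]
glue_gun [(array([0.7258, 0.3445, 0.0012]), 0.67)]
scissors [(array([ 0.3706, -0.5179, -0.0024]), 0.97), (array([0.4759, 0.0659, 0.0162]), 0.4)]
```

View pics/scene15.png

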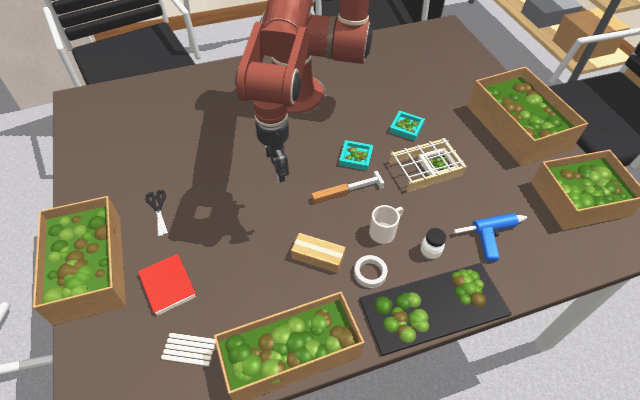

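View pics/top15.png

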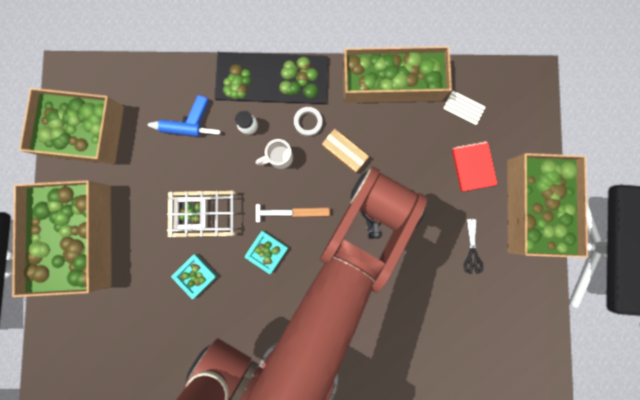

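The views show the tool flat at (292,212) in the top view and (347,188) in the scene view, and the bystanders unmoved. I'll take one enlarged check of the gap at the stop before handing in.

Run:
```python
from h import *
p=eyes.get_image("top")
s=7;im=cv2.resize(p["image"][185:240,160:245],None,fx=s,fy=s,interpolation=cv2.INTER_CUBIC)[:,:,::-1].copy()
# expected home picture top outline (z 24), rack mouth (.4735,.184), dir 91 deg
m=np.array([.4735,.184]);a=np.radians(91);u=np.array([np.cos(a),np.sin(a)]);v=np.array([-u[1],u[0]])
for dx in(0,):
  c=np.array([np.r_[m+u*x+v*y,.024] for x,y in((90,-45),(180,-45),(180,45),(90,45))for x,y in((x/1e3,y/1e3),)])
  cv2.polylines(im,[((project(p,c)-[160,185])*s).astype(int)],True,(0,0,255),1)
cv2.imwrite("pics/t16.png",im)
```

```text
(no output)
```

View pics/t16.png

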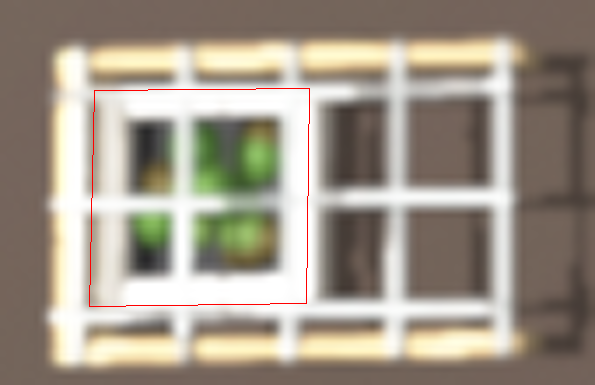

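The picture fills the expected home outline, and no gap shows at the stop.

```bash
python3 -c "
from station import ctrl
print(ctrl.finish_job())"
```

```text
the job is handed in; nothing more can be done
None
```

I finished the job in about 20 s of the 72 s allowed and handed it in; no verdict was reported.

- **What I did:** I drew the tool out of the carton by its shank, laid it flat and let go. I then took it again by the handle and pushed the picture in with the tool's head. After that I drew the tool straight out of the rack, laid it on the open table, opened the gripper and backed away.
- **Picture:** The push stopped with about 6 N against the stop. The picture's front edge measured about 86 to 92 mm in from the mouth (home is 90 mm, and over 83 mm is needed). It fits the expected home outline in the top view, with no gap showing at the stop.
- **Tool:** It lies flat with its head about 60 mm outside the rack's mouth. The gripper is open and clear of it.
- **Bystanders:** The tape, jar, mug, notebook and glue gun are where they started, within what the cameras can measure.
- **Disagreements:** In the last scene picture the network missed the scissors, but the top view found them unmoved. It also put a few names on the wrong thing, which I discarded. The finger opening read 10.6 to 12.3 mm on the 12 mm shank and about 22 mm on the 24 mm handle, but both grips held.

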